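# Load the specimen feed lane of the inspection microscope

### The job

Fetch the blue reference mount that hangs deep in the clear drying column with the hook rod, stand it on the green pad, hang the rod back on its stand, then place the reference in the entry of the feed lane and push it through the sprung yellow gate right up against the red stop. After it push every white specimen mount on the bench through the gate in the same way, in any order, so that they end in one straight row without gaps behind the reference, with the gate closed behind them. Nothing may be put in from above beyond the gate, and leave the bottle, beaker and jar alone.

Things in the scene. Friction and masses are not known exactly. Their poses are not given: they have to be found in the camera images.
- column: Drying column, fixed: clear square open-topped box, 92 mm square outside, 84 mm inside, 160 mm high, on a white foot 108 mm square. Origin at the centre of its underside. The reference hangs inside by its bar, which lies along the column's y at about x = 11 mm, on prongs from the +x wall: the free space for the hook is on the -x side of the bar, about 48 mm from bar to inner wall.
- prongs (a point): Midway between the tops of the two prongs in the column, 70 mm above the bench, below the hanging bar; axes as the column. The prongs are 6 mm round, run along the column's x at 28 mm to either side (y), and end 10 mm to the -x side of this point in upturned tips 9 mm high.
- ref_center (a point): Reference mount, about 130 g, 62 mm high: blue block 32 (x) x 40 (y) x 24 mm high; two 6 mm legs on it at y = +17 and -17 mm, 30 mm high, carry a cross bar. This point is on its middle axis, 31 mm above the underside (half-way up); block top 7 mm below it. x is the 32 mm direction, z up. The opening between block and bar is 28 mm wide (y) and 30 mm high.
- ref_bar (a point): Centre of the reference's steel cross bar, 10 mm wide (x), 68 mm long (y), 8 mm high; 58 mm above the reference's underside, underside of the bar 4 mm below this point.
- rod_center (a point): Hook rod, about 120 g, hanging upright, hook down, in its stand. This point is the centre of its orange 14 mm square handle (68 mm long, upright; sides square to the rod's x and y). Below the handle a 28 mm square, 5 mm thick collar (underside 39 mm below the point), then an 8 mm round shaft down to the hook.
- rod_hook (a point): Bottom end of the rod: on the shaft axis, at the underside of the hook, 164 mm below rod_center. From here an 8 mm thick round foot runs out in the rod's +x direction; 28 mm out (axis to axis) its tip turns up, tip top 17 mm above the foot's underside; 20 mm free between shaft and tip.
- stand: Rod stand, fixed: grey foot 110 x 90 mm, post at x = -45 mm, two level prongs from it to x = +13 mm, tops 135 mm up, a 14 mm slot between them, open at +x. Origin at the centre of the foot's underside. The rod hangs on this z axis, shaft in the slot, collar on the prongs, hook foot pointing to the stand's +x, and is lifted straight out and lowered straight in that way round.
- pad: Setting-down pad, fixed: 90 x 90 mm, green top on black rubber, 6 mm high. Origin at the centre of its underside.
- lane: Feed lane, fixed, open on top. Origin on the underside, at the middle of the gate; x is the push direction. Floor 6 mm up; side walls 18 mm above the floor, 48 mm apart inside (58 mm from x = 0 to 34 mm, to take the open gate leaves). Entry from x = -90 mm (open end) to 0; gate at x = 0. Mounts lie in it with their 40 mm side across and their 32 mm side along it.
- stop (a point): Middle of the red stop's face at floor height, at x = 165 mm in the lane; axes as the lane. The reference's centre ends 16 mm before it, the mounts 32 mm apart behind that.
- gate_left (a joint): Left (+y) leaf of the sprung yellow double gate, 25 mm long, 16 mm high; 0 shut, opens only in the push direction, up to 1.55 rad; springs shut (about 1 N at its tip).
- gate_right (a joint): Right (-y) leaf of the gate, like the left.
- M1_center (a point): Specimen mount: white block 32 (its x) x 40 (its y) x 24 mm high, about 70 g, with a copper disc on top, standing flat on the bench (may be absent). This point is its centre, 12 mm above its underside; x runs along the 32 mm side (the block is the same turned half round).
- M2_center (a point): Specimen mount: white block 32 (its x) x 40 (its y) x 24 mm high, about 70 g, with a dark steel disc on top, standing flat on the bench (may be absent). This point is its centre, 12 mm above its underside; x runs along the 32 mm side (the block is the same turned half round).
- M3_center (a point): Specimen mount: white block 32 (its x) x 40 (its y) x 24 mm high, about 70 g, with a brass disc on top, standing flat on the bench (may be absent). This point is its centre, 12 mm above its underside; x runs along the 32 mm side (the block is the same turned half round).
- reagent_mid (a point): Amber bottle, 52 mm across, 110 mm high, bystander. Point half-way up.
- beaker_mid (a point): Glass beaker, 70 mm across, 80 mm high, bystander. Point half-way up.
- jar_mid (a point): Clear jar, 56 mm across, 60 mm high, bystander. Point half-way up.
Mind the look-alikes: they are no part of the job. What is shaped like the part that bears M2_center but pink or turquoise is not meant.

How it is judged:
By the outcome, as a careful person would: the job done as asked, in the order asked, and still so for the second after the job is handed in, with the robot touching nothing.
Of M1, M2, M3 only 2 to 3 are there at a start; the rules pass over those that are not, and their reading is None.
At some moment in a run one of M1, M2, M3 may be knocked a few centimetres aside while the robot is not near it.
It also fails if it takes over 210 s, if anything falls off the work surface, if the arm or the gripper's body presses on something with over 40 N, if the wrist force passes 120 N, or if a joint passes its speed limit or range.

### The arm

A 7-joint arm with a two-finger parallel gripper is mounted at the origin on the work surface. World frame = base frame: x ahead of the robot, y to its left, z up, the work surface at z = 0. Lengths are in m, angles in degrees, forces in N, time in s.
With the tool pointing down it reaches from about 0.35 to 0.775 m from the base axis. Payload 3.1 kg.
Tool frame: the origin (TCP) lies on the centre line of the jaws, within the pads' length; the fingertips stand 17 mm ahead of it and the grasp point (between the pads) lies 2 mm behind it (robot.tip_reach is the distance from the TCP to the fingertips, in m); z points along the fingers, y is the line along which they close (so a half turn about z gives the same grasp; the last joint's range is limited). The gripper opens to 85 mm and grips with 20 to 120 N. Pads are 22 mm wide; open, the fingers measure 114 mm over their backs; the gripper's body (76 mm by 85 mm) begins 54 mm behind the grasp point. The pads swing forward as they close: fully open they stand 13 mm farther back than shut.
Start: joints at [-78.249, 17.813, 0.802, 86.603, -0.252, 75.585, -1.558], TCP at [0.134, 0.533, 0.221] pointing down, gripper open.
Joint ranges: [-154.91, 154.91], [-16.99, 109.72], [-72.82, 74.43], [7.12, 147.25], [-82.49, 262.49], [11.32, 116.49], [-174.64, 174.64]. Speed limits (degrees/s): [159.86, 159.86, 180, 180, 180, 180, 180].

### API

Orientations are given as [roll, pitch, yaw] about the fixed x, y, z axes, in that order (R = Rz(yaw) Ry(pitch) Rx(roll)).
In Python, from station import robot, fingers, vision, workorder, recognise gives the robot as it stands. Calls block until the motion is done:
- robot.move_to(position, orientation): joint-space move of the TCP to a pose.
- robot.line_to(position, orientation=None, velocity=0.15, f_stop=None): straight line of the TCP; orientation=None keeps the orientation; velocity is the mean speed in m/s. With f_stop (N) it stops when the force on the tool has changed by that much, and returns True; else False.
- robot.move_j(angles): joint-space move.
- fingers.gripper_to(opening, force=None): opening from 0.0 (shut) to 1.0 (fully open); force is the grip in N (None keeps the last); returns when the fingers have stopped.
- robot.pause(seconds).
- robot.inverse_kinematics(position, orientation): joint angles nearest the present ones, or None.
- vision.grab_frame(name): name is "scene" or "top"; returns the picture (480x640x3 uint8, red, green, blue); there is no depth.
- vision.calibration(name): a dict with "mtx" (3x3 intrinsics, pixels), "extrinsics" (4x4, takes a point from world to camera coordinates). Camera axes: x right, y up, looking along -z (the intrinsics and any distortion apply to the point x, -y, -z); pixel columns grow to the right and rows downward; lengths in m; the calibration is good to about 2 mm. A picture is of the moment at which its call begins. calibration takes no time and is no camera call.
A pose or a line that the arm cannot do raises robot.PlanningError and nothing moves.
- workorder.close_job(): hands the job in; it is judged then, once.
Trained networks look in the newest picture that a camera, given by its name, has taken for a name from the list of things; names that differ only in an ending like _2 or _b are one class to them, and where a whole thing is asked for, a point or a joint stands for the part that bears it (a point fixed in the world has none). Each returns a list of dicts, best first, with "p" (0 to 1); they miss things now and then, are a little off and sometimes report something else, mostly with a low value. They report only what shows in the picture. A call takes as long as a camera call. They do not tell look-alikes from the thing itself.
- recognise(label, camera): "rect" ([centre column, centre row, width, height] in pixels, round what is visible of it).
Readings, each from a call of its own:
- robot.current_time_s(): time.
- robot.current_joint_positions(): joint angles.
- robot.current_dq(): joint speeds.
- robot.current_joint_torque(): joint torques, N m.
- robot.current_tool_pos(): TCP position.
- robot.current_eef_rot(): TCP orientation.
- robot.current_contact_force(): force on the tool from outside, world axes, zero at the start.
- robot.current_torque(): the same for the moment, N m.
- robot.current_finger_gap(): opening from 0.0 (shut) to 1.0 (fully open).
- robot.current_gripper_force(): force on a finger pad.
Only numpy, scipy, OpenCV 4.12 (cv2) and the standard library are available. Lean on these libraries where they do the work, as an engineer would, in place of code of your own. Each camera call takes 0.05 s, during which the arm holds its last target. There are 200 camera calls.

## Working session

There is one attempt and no reset: what is moved stays moved. The work goes in short steps, each a Python script; the robot and the scene stay as the last script left them, time stands still between calls to the robot, and variables do not carry over. Pictures are saved under pics/ and viewed, at most 14 in all, crops included, and the job is handed in when it is done.

```bash
ls; mkdir -p pics
python3 - <<'E'
from station import robot, fingers, vision, workorder, recognise
import cv2
for n in("scene","top"):
    f=vision.grab_frame(n); cv2.imwrite(f"pics/{n}0.png",cv2.cvtColor(f,cv2.COLOR_RGB2BGR))
    c=vision.calibration(n); print(n,c)
    for l in ["column","ref_center","rod_center","stand","pad","lane","M1_center","M2_center","M3_center","reagent_mid","beaker_mid","jar_mid"]:
        print(l,[( [round(v) for v in d['rect']],round(d['p'],2)) for d in recognise(l,n)])
print(robot.current_time_s())
E
```

```text
pics
scene {'mtx': array([[515.54305383,   0.        , 317.22397927],
       [  0.        , 515.54305383, 240.59278795],
       [  0.        ,   0.        ,   1.        ]]), 'extrinsics': array([[ 0.83192541,  0.55473992, -0.01279554, -0.41781079],
       [-0.32598645,  0.50727209,  0.79775175,  0.07373596],
       [ 0.44903557, -0.65949878,  0.60285025, -1.4399033 ],
       [ 0.        ,  0.        ,  0.        ,  1.        ]])}
column [([386, 181, 57, 78], 0.97)]
ref_center [([344, 301, 10, 4], 0.41), ([346, 204, 12, 69], 0.38)]
rod_center [([345, 204, 18, 71], 0.93)]
stand [([341, 220, 48, 70], 0.73)]
pad [([407, 254, 52, 32], 0.88)]
lane [([326, 328, 123, 105], 0.91)]
M1_center [([344, 204, 14, 74], 0.28)]
M2_center [([139, 362, 26, 24], 0.85), ([221, 339, 23, 22], 0.73), ([202, 309, 27, 14], 0.62)]
M3_center [([265, 314, 23, 22], 0.58), ([406, 254, 52, 30], 0.43)]
reagent_mid [([435, 216, 21, 40], 0.75)]
beaker_mid [([239, 390, 38, 56], 0.72)]
jar_mid [([170, 389, 41, 48], 0.6)]
top {'mtx': array([[469.76336867,   0.        , 317.23466324],
       [  0.        , 469.76336867, 24
[... 268 characters left out ...]
8e-01,  1.65307313e-02,  9.83389308e-01,
        -1.25416482e+00],
       [ 0.00000000e+00,  0.00000000e+00,  0.00000000e+00,
         1.00000000e+00]])}
column [([179, 257, 56, 48], 0.73)]
ref_center [([176, 258, 21, 11], 0.61), ([256, 268, 44, 42], 0.5)]
rod_center []
stand []
pad [([245, 211, 40, 40], 0.71)]
lane [([350, 221, 110, 31], 0.95)]
M1_center []
M2_center [([411, 272, 19, 13], 0.53), ([427, 299, 19, 18], 0.52), ([456, 309, 21, 17], 0.47), ([394, 309, 16, 13], 0.44)]
M3_center [([370, 266, 21, 15], 0.68)]
reagent_mid [([199, 200, 20, 23], 0.85), ([410, 273, 17, 17], 0.15)]
beaker_mid [([445, 225, 31, 27], 0.79)]
jar_mid [([464, 269, 24, 21], 0.84), ([370, 265, 17, 16], 0.74)]
1.3
```

Run:
```python
import cv2
a=cv2.imread("pics/top0.png"); cv2.imwrite("pics/topc.png",cv2.resize(a[170:340,140:500],(792,374),interpolation=3))
a=cv2.imread("pics/scene0.png"); cv2.imwrite("pics/scenec.png",cv2.resize(a[130:430,100:480],(760,600),interpolation=3))
```

```text
(no output)
```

View pics/topc.png

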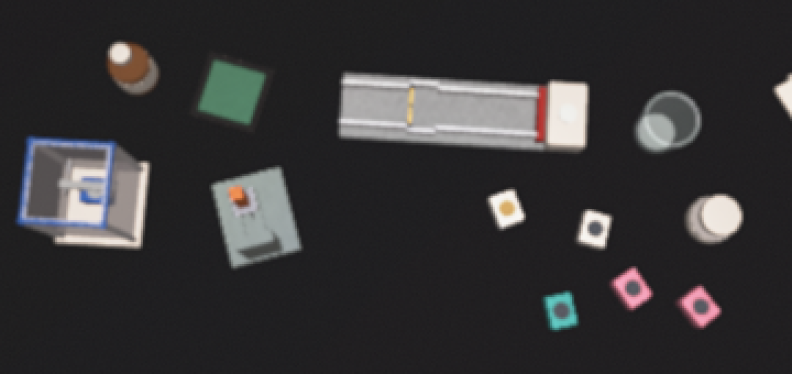

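View pics/scenec.png

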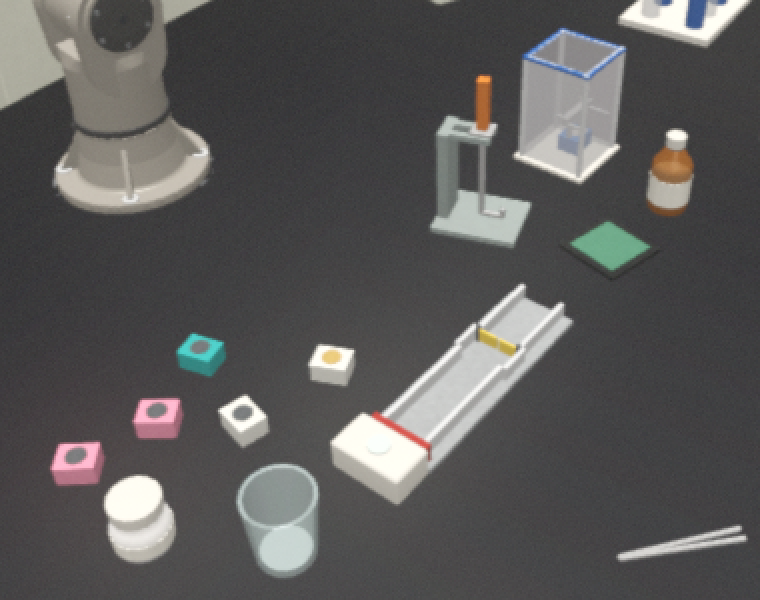

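Run:
```python
import cv2,numpy as np
a=cv2.imread("pics/top0.png"); b=cv2.imread("pics/scene0.png")
A=cv2.resize(a[225:290,140:215],(390*600//520*1,338),interpolation=3)
A=cv2.resize(a[225:290,140:215],None,fx=5.3,fy=5.3,interpolation=3)
B=cv2.resize(b[138:228,350:420],None,fx=5.3,fy=5.3,interpolation=3)
h=max(A.shape[0],B.shape[0]); im=np.zeros((h,A.shape[1]+B.shape[1],3),np.uint8); im[:A.shape[0],:A.shape[1]]=A; im[:B.shape[0],A.shape[1]:]=B
im=cv2.convertScaleAbs(im,alpha=1.3); print(A.shape,B.shape); cv2.imwrite("pics/colc.png",im)
```

```text
(344, 398, 3) (477, 371, 3)
```

View pics/colc.png

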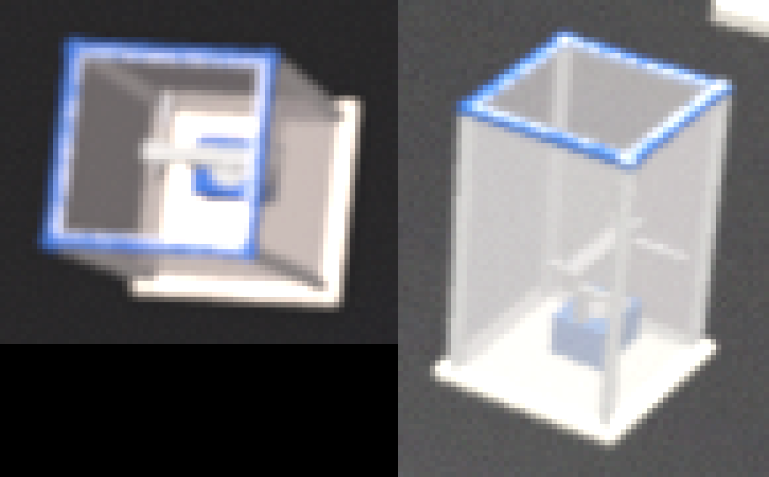

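```bash
cat > h.py <<'E'
from station import robot, fingers, vision, workorder, recognise
import cv2, numpy as np
from scipy.optimize import least_squares
CAL={n:vision.calibration(n) for n in("scene","top")}
def proj(n,P):
    c=CAL[n]; p=np.c_[np.atleast_2d(P),np.ones(len(np.atleast_2d(P)))]@c["extrinsics"].T
    q=np.c_[p[:,0],-p[:,1],-p[:,2]]@c["mtx"].T
    return q[:,:2]/q[:,2:]
def back(n,uv,z):
    return least_squares(lambda s:(proj(n,[s[0],s[1],z])-np.array(uv)).ravel(),[.5,0]).x
def T2(x,y,a,pts):
    pts=np.atleast_2d(pts); c,s=np.cos(a),np.sin(a)
    return np.c_[x+c*pts[:,0]-s*pts[:,1], y+s*pts[:,0]+c*pts[:,1], pts[:,2]]
def fit(obs,x0):  # obs: list (cam, local xyz, uv); pose x,y,yaw
    r=least_squares(lambda s:np.concatenate([(proj(n,T2(*s,l))-np.array(uv)).ravel() for n,l,uv in obs]),x0,loss="soft_l1")
    return r.x, np.abs(r.fun).max()
def mask(im,lo,hi):
    return cv2.inRange(cv2.cvtColor(im,cv2.COLOR_RGB2HSV),lo,hi)
def blobs(m,amin=20):
    n,l,s,c=cv2.connectedComponentsWithStats(m)
    return [(s[i],c[i],(l==i).astype(np.uint8)) for i in range(1,n) if s[i][4]>=amin]
E
python3 - <<'E'
from h import *
a=cv2.imread("pics/top0.png")[:,:,::-1].copy(); b=cv2.imread("pics/scene0.png")[:,:,::-1].copy()
def cr(s,u,v,ox,oy): return [(u+.5)/s-.5+ox,(v+.5)/s-.5+oy]
R=.046
C=[("top",[R,R,.16],(66,38)),("top",[R,-R,.16],(280,48)),("top",[-R,-R,.16],(258,258)),("top",[-R,R,.16],(38,248))]
C=[(n,l,cr(5.3,*p,140,225)) for n,l,p in C]
S=[([R,R,.16],(732,85)),([-R,R,.16],(562,33)),([-R,-R,.16],(458,105)),([R,-R,.16],(630,165))]
S=[("scene",l,cr(5.3,u-398,v,350,138)) for l,(u,v) in S]
for o in(C,S,C+S): print("col",fit(o,[.5,.3,0]))
for nm,lo,hi in(("green",(50,60,40),(90,255,255)),("orange",(5,150,100),(18,255,255)),("yellow",(20,120,100),(32,255,255)),("red",(170,120,60),(180,255,255)),("red0",(0,150,60),(4,255,255)),("white",(0,0,170),(180,50,255))):
  for n,im in(("top",a),("scene",b)):
    for s,c,m in blobs(mask(im,lo,hi),12): print(nm,n,s,c.round(1))
A=cv2.resize(a[198:245,290:415],None,fx=6,fy=6,interpolation=3); B=cv2.resize(a[240:295,230:285],None,fx=5,fy=5,interpolation=3); D=cv2.resize(b[160:260,310:370],None,fx=3,fy=3,interpolation=3)
im=np.zeros((600,760,3),np.uint8); im[:282,:750]=A; im[290:565,:275]=B; im[290:590,290:470]=D
F=cv2.resize(a[250:300,355:425],None,fx=4,fy=4,interpolation=3); im[290:490,475:755]=F
cv2.imwrite("pics/lane.png",im[:,:,::-1])
E
```

```text
col (array([ 0.48832067,  0.35850943, -0.03233316]), np.float64(3.064250150283584))
col (array([ 0.48681014,  0.35758597, -0.05597442]), np.float64(1.9316757931787834))
col (array([ 0.48711134,  0.35772727, -0.05052712]), np.float64(3.047693386556233))
green top [230 197  31  30 621] [244.9 211.5]
green top [386 302  17  19 214] [394.1 310.9]
green scene [385 241  40  24 532] [404.6 252.4]
green scene [188 296  25  23 368] [200.3 307.2]
orange top [196 191  10  15  67] [201.6 198.6]
orange top [245 256   7   7  36] [248.  258.9]
orange scene [338 168   8  27 175] [341.1 180.3]
orange scene [427 204  19  11 108] [436.4 209. ]
orange scene [428 234  13   4  23] [433.8 235.7]
yellow scene [340 295   8   8  41] [343.3 298.7]
yellow scene [350 300   8   8  37] [353.2 303.6]
red0 top [384 210   4  24  61] [385.6 221.6]
red0 scene [287 337  28  17  46] [300.  344.8]
white top [13  0 10  3 12] [18.1  0.7]
white top [   39     0   584    98 31992] [308.   44.9]
white top [574   0  23  10 149] [585.7   3.6]
white top [ 537    0  103   71 3548] [599.9  38.1]
white top [378  15  10   7  22] [381
[... 1826 characters left out ...]

white scene [385 195   5   6  19] [387.4 197.1]
white scene [433 195  11  10  75] [438.1 198.9]
white scene [  489   197   151   283 17131] [572.2 354.4]
white scene [425 219  20  15 216] [433.9 226.6]
white scene [316 225  49  27 740] [342.1 238.4]
white scene [ 574  246   66  234 7877] [617.3 400.5]
white scene [339 272  24  23 113] [350. 283.]
white scene [ 265  279  121  102 3796] [321.7 330.2]
white scene [254 302  23  20 272] [265.  312.3]
white scene [209 328  24  24 301] [221.6 339.5]
white scene [219 362  40  54 737] [241.6 395.7]
white scene [ 152  368   35   43 1123] [168.6 388.8]
white scene [409 393  64  17 266] [442.  401.7]
white scene [ 333  455   86   25 1215] [367.  470.7]
```

View pics/lane.png

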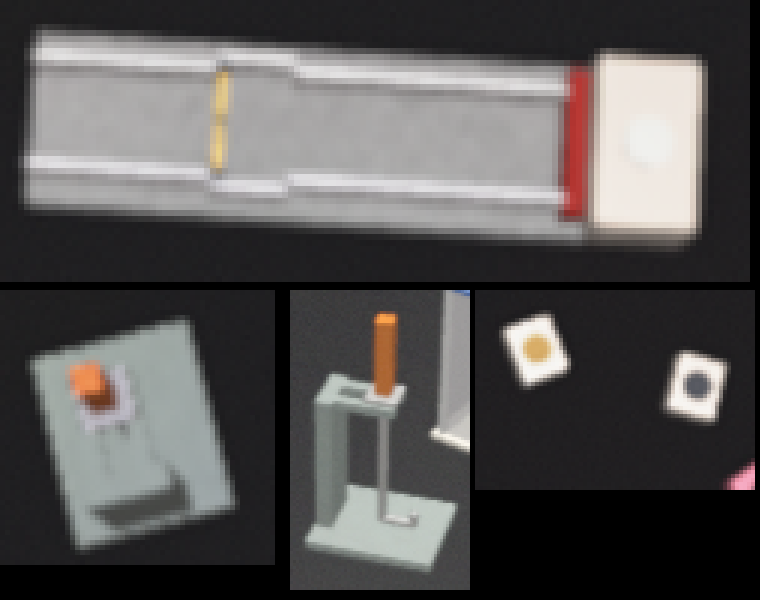

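```bash
cat >> h.py <<'E'
from scipy.optimize import minimize
def hullmask(im,n,seed,lo,hi,r=26):
    "mask of convex-filled blob nearest to seed pixel, upscaled 6x crop; returns (mask, offset)"
    u,v=[int(round(t)) for t in seed]; x0,y0=max(u-r,0),max(v-r,0)
    c=cv2.resize(im[y0:y0+2*r,x0:x0+2*r],None,fx=6,fy=6,interpolation=cv2.INTER_LINEAR)
    B=[b for b in blobs(mask(c,lo,hi),200)]
    b=min(B,key=lambda b:np.hypot(*(b[1]-[(u-x0)*6,(v-y0)*6])))
    k,_=cv2.findContours(b[2],cv2.RETR_EXTERNAL,cv2.CHAIN_APPROX_NONE)
    m=np.zeros_like(b[2]); cv2.fillConvexPoly(m,cv2.convexHull(np.vstack(k)),1); return m,(x0,y0)
def boxfit(masks,x0,dims=(.032,.040,.024),z0=0.):
    "masks: {cam:(mask,off)}; fit x,y,yaw of a box by silhouette overlap"
    L=np.array([[sx*dims[0]/2,sy*dims[1]/2,z] for sx in(-1,1) for sy in(-1,1) for z in(z0,z0+dims[2])])
    def cost(s):
        e=0
        for n,(m,o) in masks.items():
            p=(proj(n,T2(s[0],s[1],s[2]/10,L))-o+.5)*6-.5
            q=np.zeros_like(m); cv2.fillConvexPoly(q,cv2.convexHull((p*16).round().astype(np.int32)),1,shift=4)
            e+=np.count_nonzero(q!=m)/m.sum()
        return e
    best=None
    for a in np.radians([-60,-30,0,30,60,90]):
        r=minimize(cost,[x0[0],x0[1],a*10],method="Nelder-Mead",options=dict(initial_simplex=[[x0[0],x0[1],a*10],[x0[0]+.006,x0[1],a*10],[x0[0],x0[1]+.006,a*10],[x0[0],x0[1],a*10+3]]))
        if best is None or r.fun<best.fun: best=r
    return best.x[0],best.x[1],best.x[2]/10,best.fun
W=((0,0,140),(180,70,255))
def find_white(seed=None,px=None,verbose=1):
    "refit a white mount near world seed (x,y), using both cameras"
    out={}
    for n in("top","scene"):
        im=vision.grab_frame(n); out[n]=hullmask(im,n,proj(n,[*seed,.015])[0],*W)
    return boxfit(out,seed)
E
python3 - <<'E'
from h import *
np.set_printoptions(precision=4,suppress=True)
a=cv2.imread("pics/top0.png")[:,:,::-1].copy(); b=cv2.imread("pics/scene0.png")[:,:,::-1].copy()
def cr(s,u,v,ox,oy): return [(u+.5)/s-.5+ox,(v+.5)/s-.5+oy]
y,z=.0265,.024
L=[(-.09,y,35,54),(-.001,y,215,66),(.036,y,300,73),(.165,y,570,90),(-.09,-y,25,160),(-.001,-y,208,173),(.036,-y,288,180),(.165,-y,564,197)]
print("lane",fit([("top",[x,yy,z],cr(6,u,v,290,198)) for x,yy,u,v in L],[.6,0,-1.57]))
print("lane yellow scene:",back("scene",(348.2,301.1),.014),"red top",back("top",(385.6,221.6),.02))
S=[(.055,.045,30,68),(.055,-.045,188,30),(-.055,-.045,235,218),(-.055,.045,78,259)]
print("stand",fit([("top",[x,yy,.008],cr(5,u,v,230,240)) for x,yy,u,v in S],[.45,.15,.2]))
hp=cr(5,88,91,230,240); print("handle top", back("top",hp,.208), "scene ctr",back("scene",(341.3,181.2),.174))
S=[("top",[0,0,.208],hp),("scene",[0,0,.208],cr(3,386-290,317-290,310,160)),("scene",[.028,0,.018],cr(3,414-290,518-290,310,160)),("scene",[0,0,.014],cr(3,382-290,519-290,310,160))]
print("rod",fit(S,[.48,.15,.2]))
print("pad",back("top",(244.9,211.5),.006),back("scene",(404.6,252.4),.006))
g=hullmask(a,"top",(245,211),(50,60,40),(90,255,255),30)[0]; print(cv2.minAreaRect(cv2.findNonZero(g)))
for nm,t,s in(("M3",(369.8,265),(265,313)),("M2",(409.6,273.6),(221,339))):
    m={"top":hullmask(a,"top",t,*W),"scene":hullmask(b,"scene",s,*W)}
    x0=back("top",t,.012); print(nm,x0,back("scene",s,.012),[boxfit({n:m[n]},x0) for n in m],boxfit(m,x0))
E
```

```text
lane (array([ 0.6133, -0.0383, -1.6384]), np.float64(0.7733016776033423))
lane yellow scene: [ 0.6095 -0.0378] red top [ 0.6031 -0.2096]
stand (array([0.4692, 0.159 , 0.2597]), np.float64(0.5981500894260421))
handle top [0.468  0.1584] scene ctr [0.4669 0.1607]
rod (array([0.4681, 0.1586, 0.3663]), np.float64(0.4854281862243681))
pad [0.6348 0.1957] [0.6334 0.1945]
((181.565673828125, 184.79360961914062), (153.68092346191406, 152.944580078125), 17.650123596191406)
M3 [ 0.4786 -0.1627] [ 0.4772 -0.1648] [(np.float64(0.4802285305819566), np.float64(-0.16280171188082646), np.float64(-1.2132883390721254), np.float64(0.04282440561443712)), (np.float64(0.47534940780387797), np.float64(-0.161119319324521), np.float64(-1.2240858016133658), np.float64(0.02612345321658586))] (np.float64(0.4788991772951109), np.float64(-0.16315635694561376), np.float64(1.9268590692530538), np.float64(0.25070493883053957))
M2 [ 0.4543 -0.275 ] [ 0.4479 -0.2722] [(np.float64(0.45417949700509225), np.float64(-0.2754829491341527), np.float64(1.3035833589727397), np.float64(0.03445800430725054)), (np.float64(0.450096678754466), np.float64(-0.2727982894806293), np.float64(1.283580833572968), np.float64(0.025500429411376098))] (np.float64(0.45365732324564156), np.float64(-0.2750527981273003), np.float64(1.3110833273185931), np.float64(0.22725150967419322))
```

```bash
cat >> h.py <<'E'
COL=np.array([.4872,.3582]); COLA=-.045
STD=np.array([.468,.159]); STA=.26
PAD=np.array([.634,.195])
LANE=np.array([.6118,-.038]); LA=-1.634
def rot(a,v): return np.array([np.cos(a)*v[0]-np.sin(a)*v[1],np.sin(a)*v[0]+np.cos(a)*v[1]])
def O(a): return [180,0,float(np.degrees(a))]
def say(*k): print(*k,"t",round(robot.current_time_s(),1),"pos",np.round(robot.current_tool_pos(),4),"F",np.round(robot.current_contact_force(),1),"gap",round(robot.current_finger_gap(),3),flush=True)
E
python3 - <<'E'
from h import *
print(robot.current_eef_rot())
for off in(-90,0,90,180):
  for nm,p,a,z in(("st",STD,STA,.2),("st",STD,STA,.37),("col",COL,COLA,.42),("pad",PAD,STA,.40),("lane",LANE,LA,.1),("M2",(.452,-.274),1.3,.05),("M3",(.477,-.162),1.92,.05)):
    q=robot.inverse_kinematics([*p,z],O(a+np.radians(off))); print(off,nm,None if q is None else np.round(q))
E
```

```text
[ 1.79999930e+02 -3.49910482e-04  1.65863581e+02]
-90 st [ 26.  22. -62.  95.  20.  74. 156.]
-90 st [ 25.  18. -62.  75.  16.  96. 161.]
-90 col [-39.  25.   1.  48.  -1. 106. 140.]
-90 pad [  0.  42. -62.  35.  41. 115. 161.]
-90 lane [-27.  36.  44.  87. -26.  68. 109.]
-90 M2 [-15.  39.  64. 105. -40.  63. -41.]
-90 M3 [-19.  28.  48. 108. -26.  55. -30.]
0 st [-52.  14.  38.  98.  -9.  71. -87.]
0 st [-52.  10.  39.  78.  -6.  94. -89.]
0 col [ -57.   28.   38.   49.  -17.  108. -120.]
0 pad [-33.  37.  42.  38. -25. 111. -83.]
0 lane [ -36.   44.   64.   88.  -41.   74. -150.]
0 M2 [ -1.  29.  41. 104. -23.  55.  34.]
0 M3 [-22.  30.  52. 108. -28.  56.  63.]
90 st [-49.  13.  34.  98.  -8.  71.   2.]
90 st [-49.  10.  35.  78.  -6.  94.  -0.]
90 col [-52.  26.  28.  49. -12. 107. -33.]
90 pad [-31.  36.  34.  38. -21. 110.   5.]
90 lane [-29.  37.  49.  87. -29.  69. -69.]
90 M2 [-13.  37.  61. 105. -37.  61. 136.]
90 M3 [-25.  32.  58. 108. -32.  58. 157.]
180 st [-40.  12.  23.  98.  -5.  71.  89.]
180 st [-42.  10.  26.  77.  -4.  94.  88.]
180 col [-45.  26.  14.  48.  -6. 107.  53.]
180 pad [-27.  35.  23.  37. -14. 109.  92.]
180 lane [-27.  36.  46.  87. -27.  68.  20.]
180 M2 [ 61.  31. -43. 102.  25.  57. 173.]
180 M3 [ -29.   36.   65.  108.  -38.   60. -109.]
```

Run:
```python
from h import *
H=np.pi/2
fingers.gripper_to(0.6,force=70)
robot.move_to([*STD,.30],O(STA+H)); say("above")
robot.line_to([*STD,.181],f_stop=15); say("down")
fingers.gripper_to(0.0,force=70); say("grip")
robot.line_to([*STD,.36],velocity=.12); say("lift")
f=vision.grab_frame("scene"); g=vision.grab_frame("top")
A=cv2.resize(f[60:260,260:440],None,fx=2.2,fy=2.2,interpolation=3); B=cv2.resize(g[180:300,150:290],None,fx=2.8,fy=2.8,interpolation=3)
im=np.zeros((440,790,3),np.uint8); im[:440,:396]=A; im[:336,398:790]=B
cv2.imwrite("pics/lift.png",im[:,:,::-1])
```

```text
above t 3.6 pos [0.4673 0.1611 0.2995] F [ 0.2  1.  -0.6] gap 0.601
down t 4.5 pos [0.4687 0.1593 0.1819] F [-0.6 -0.3  1. ] gap 0.599
grip t 5.0 pos [0.4687 0.1592 0.182 ] F [-0.1  0.1  4.3] gap 0.139
lift t 6.6 pos [0.4676 0.1589 0.3592] F [-0.2  0.3 -0.9] gap 0.143
```

View pics/lift.png

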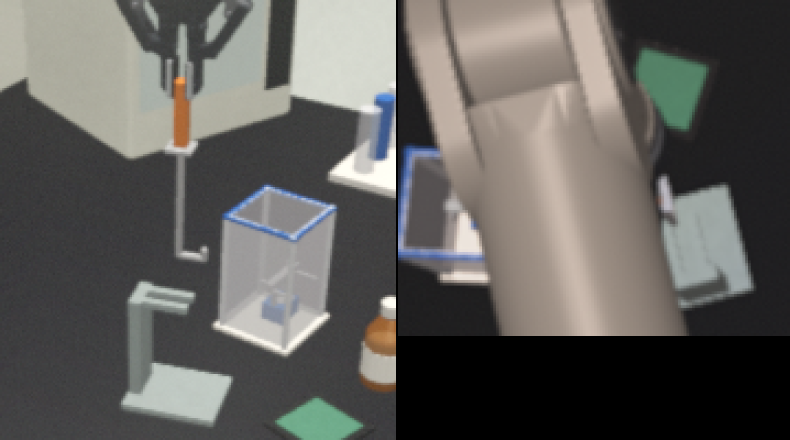

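Run:
```python
from h import *
H=np.pi/2
print(proj("scene",[.4676,.1589,.1912]), (180.5/2.2-.5+260,257.5/2.2-.5+60), "handle top",proj("scene",[.4676,.1589,.1872+.198]))
p=COL+rot(COLA,(-.032,0))
robot.move_to([*p,.372],O(COLA+H)); robot.pause(.5); say("over")
f=vision.grab_frame("scene")
cv2.imwrite("pics/over.png",cv2.resize(f[90:230,330:440],None,fx=4,fy=4,interpolation=3)[:,:,::-1])
```

```text
[[341.27880438 175.30125211]] (341.5454545454545, 176.54545454545453) handle top [[342.66974946  96.00636719]]
over t 8.0 pos [0.4553 0.3593 0.3722] F [ 0.2  0.1 -1.8] gap 0.143
```

View pics/over.png

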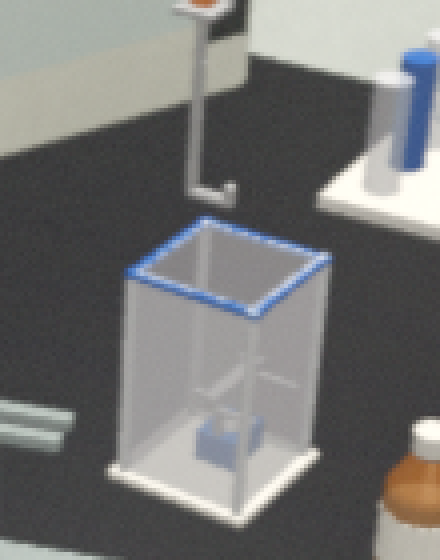

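Run:
```python
from h import *
H=np.pi/2
tip=np.array([.4553,.3593])+rot(COLA,(.028,0))
print(proj("scene",[[.4553,.3593,.200],[.4553,.3593,.204],[*tip,.217]]), [( u/4+330-.4, v/4+90-.4) for u,v in((192,197),(192,193),(229,181))])
p=COL+rot(COLA,(-.032,0))
robot.line_to([*p,.235],velocity=.08,f_stop=4); say("in")
f=vision.grab_frame("scene")
cv2.imwrite("pics/in.png",cv2.resize(f[90:230,340:440],None,fx=4.2,fy=4.2,interpolation=3)[:,:,::-1])
```

```text
[[377.37391461 138.72037007]
 [377.46184704 137.31922194]
 [387.12119459 135.43054667]] [(377.6, 138.85), (377.6, 137.85), (386.85, 134.85)]
in t 9.9 pos [0.4555 0.3598 0.2355] F [ 0.6  0.3 -1.6] gap 0.143
```

View pics/in.png

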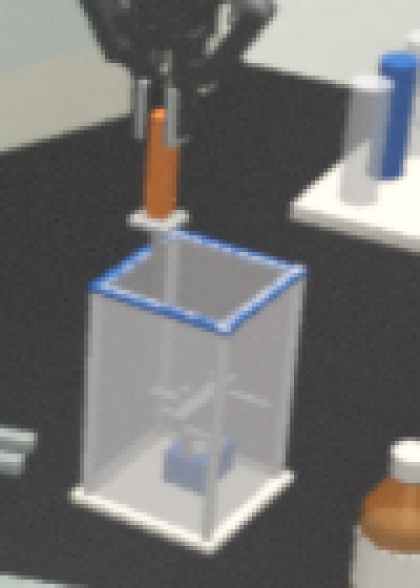

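Run:
```python
from h import *
def c(x,y=0): return COL+rot(COLA,(x,y))
say()
print(robot.line_to([*c(-.032,-.0005),.2185],velocity=.05,f_stop=4)); say("low")
print(robot.line_to([*c(-.003,-.0005),.2185],velocity=.05,f_stop=4)); say("under")
print(robot.line_to([*c(-.003,-.0005),.250],velocity=.04)); robot.pause(.5); say("raise")
f=vision.grab_frame("scene")
cv2.imwrite("pics/raise.png",cv2.resize(f[90:230,340:440],None,fx=4.2,fy=4.2,interpolation=3)[:,:,::-1])
```

```text
t 10.0 pos [0.4555 0.3598 0.2355] F [ 0.5  0.1 -0.1] gap 0.138
False
low t 10.5 pos [0.4549 0.359  0.218 ] F [-0.5 -0.8 -1.4] gap 0.141
False
under t 11.2 pos [0.484  0.3579 0.2183] F [ 0.4  0.6 -2.1] gap 0.139
False
raise t 12.6 pos [0.4842 0.3578 0.25  ] F [ 0.1  0.5 -2.8] gap 0.138
```

View pics/raise.png

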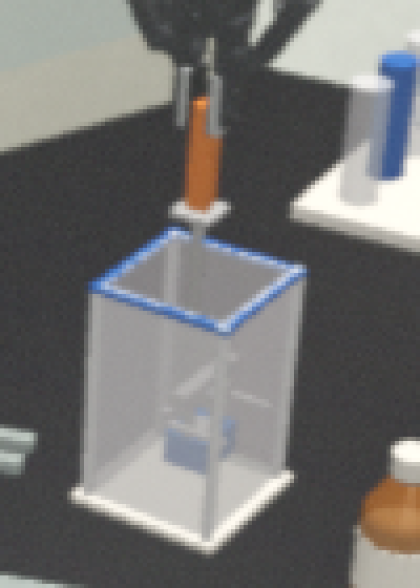

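```bash
cat >> h.py <<'E'
PA=-.3
def pd(x,y=0): return PAD+rot(PA,(-.014+x,y))
E
python3 - <<'E'
from h import *
H=np.pi/2
p=COL+rot(COLA,(-.003,-.0005))
robot.line_to([*p,.428],velocity=.08); robot.pause(.3); say("out")
robot.line_to([*pd(0),.428],O(PA+H),velocity=.10); robot.pause(1.0); say("over pad")
robot.line_to([*pd(0),.245],velocity=.08); robot.pause(.8); say("near")
robot.line_to([*pd(0),.224],velocity=.03); say("touch?")
f=vision.grab_frame("scene"); g=vision.grab_frame("top")
im=np.zeros((600,800,3),np.uint8); im[:,:400]=cv2.resize(f[130:280,350:450],(400,600),interpolation=3); im[:400,400:]=cv2.resize(g[160:260,200:300],(400,400),interpolation=3)
cv2.imwrite("pics/pad.png",im[:,:,::-1])
E
```

```text
out t 15.4 pos [0.4841 0.3579 0.428 ] F [ 0.6 -0.7 -1.9] gap 0.134
over pad t 18.6 pos [0.6206 0.1991 0.428 ] F [ 0.6 -0.3 -2.2] gap 0.141
near t 21.8 pos [0.6206 0.1992 0.245 ] F [-0.3 -0.2 -2.5] gap 0.139
touch? t 22.7 pos [0.6208 0.1991 0.2243] F [ 0.7 -0.2 -1.8] gap 0.14
```

View pics/pad.png

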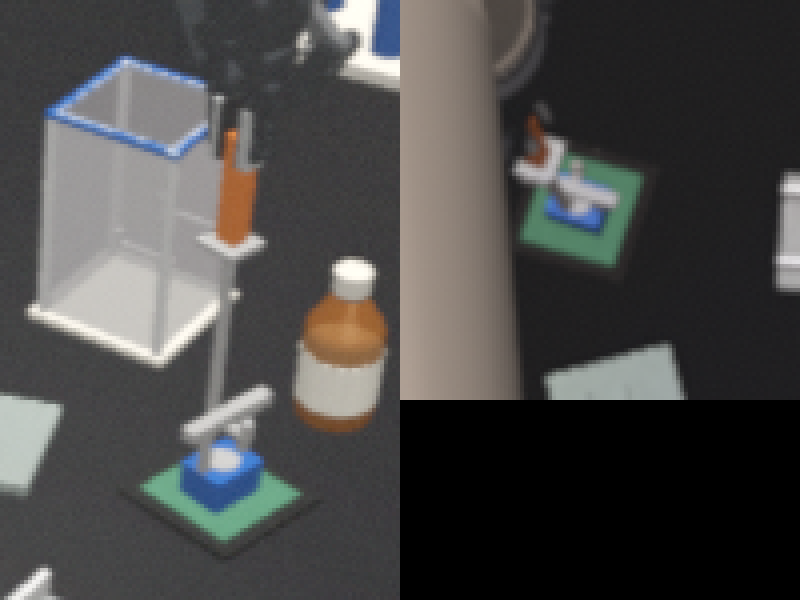

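Run:
```python
from h import *
H=np.pi/2
robot.line_to([*pd(0),.210],velocity=.03); robot.pause(.3); say("lowered")
print(robot.line_to([*pd(-.038),.210],velocity=.05,f_stop=3)); say("withdrawn")
f=vision.grab_frame("scene"); g=vision.grab_frame("top")
im=np.zeros((600,800,3),np.uint8); im[:,:400]=cv2.resize(f[130:280,350:450],(400,600),interpolation=3); im[:400,400:]=cv2.resize(g[160:260,200:300],(400,400),interpolation=3)
cv2.imwrite("pics/pad2.png",im[:,:,::-1])
```

```text
lowered t 23.7 pos [0.6208 0.1991 0.2102] F [ 0.3  0.1 -1.5] gap 0.139
False
withdrawn t 24.6 pos [0.5846 0.2102 0.2101] F [ 0.4 -0.3 -0.6] gap 0.142
```

View pics/pad2.png

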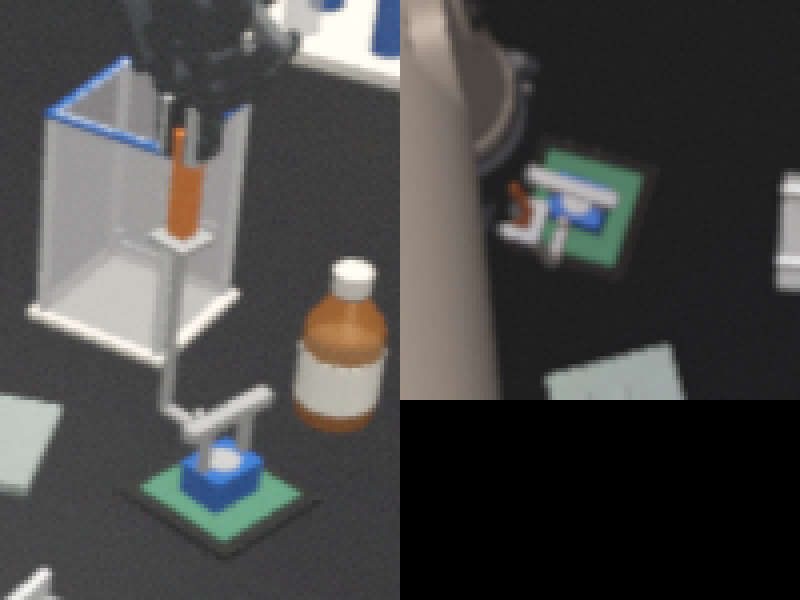

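Run:
```python
from h import *
H=np.pi/2
robot.line_to([*pd(-.045),.210],velocity=.05)
print(robot.line_to([*pd(-.045),.30],velocity=.08,f_stop=4)); say("up")
robot.line_to([*pd(-.045),.37],velocity=.12)
robot.move_to([*STD,.37],O(STA+H)); robot.pause(.4); say("over stand")
q=[.4687,.1592]
robot.line_to([*q,.335],velocity=.08)
print(robot.line_to([*q,.20],velocity=.08,f_stop=5)); say("in")
print(robot.line_to([*q,.180],velocity=.03,f_stop=4)); say("seat")
f=vision.grab_frame("scene")
cv2.imwrite("pics/seat.png",cv2.resize(f[120:280,290:450],None,fx=3.5,fy=3.5,interpolation=3)[:,:,::-1])
```

```text
False
up t 26.3 pos [0.5773 0.2124 0.2992] F [ 0.7  0.6 -1.1] gap 0.14
over stand t 28.0 pos [0.4684 0.1592 0.3695] F [-0.   0.2 -1.8] gap 0.142
False
in t 30.4 pos [0.4691 0.1593 0.2005] F [ 1.4 -0.3 -1.5] gap 0.143
True
seat t 31.0 pos [0.4684 0.1591 0.182 ] F [ 0.1 -0.6  3.8] gap 0.139
```

View pics/seat.png

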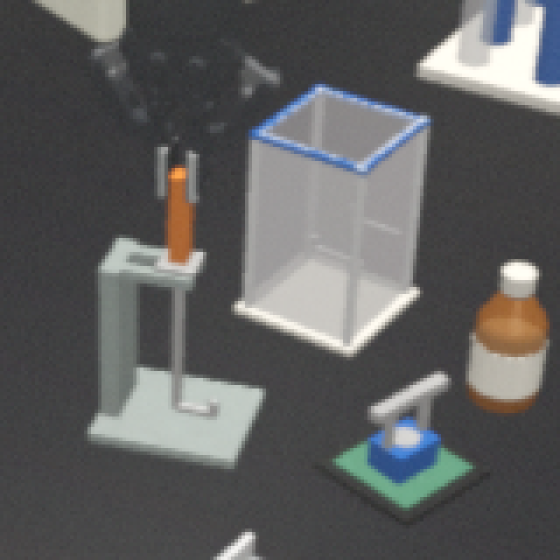

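Run:
```python
from h import *
fingers.gripper_to(0.6); robot.line_to([.4687,.1592,.30],velocity=.15); say("free")
def s(u,v): return [(u+.5)/3.5-.5+290,(v+.5)/3.5-.5+120]
def t(u,v): return [(u-400+.5)/4-.5+200,(v+.5)/4-.5+160]
S=[("scene",[0,-.034,.064],s(376,412)),("scene",[0,.034,.064],s(444,379))]
B=[("top",[0,.034,.064],t(530,173)),("top",[0,-.034,.064],t(615,201))]
for o in(S,B,S+B): print(fit(o,[.63,.2,-.3]))
f=vision.grab_frame("scene")
cv2.imwrite("pics/ls.png",cv2.resize(f[277:377,262:392],None,fx=6,fy=6,interpolation=3)[:,:,::-1])
```

```text
free t 32.4 pos [0.4681 0.1591 0.2991] F [-0.2  0.9 -0.1] gap 0.598
(array([ 0.63194754,  0.19848043, -0.32957654]), np.float64(0.46202525763797553))
(array([ 0.63452394,  0.19383858, -0.31791063]), np.float64(0.9416398074195911))
(array([ 0.63359127,  0.19553468, -0.31806301]), np.float64(1.5649071794592828))
```

View pics/ls.png

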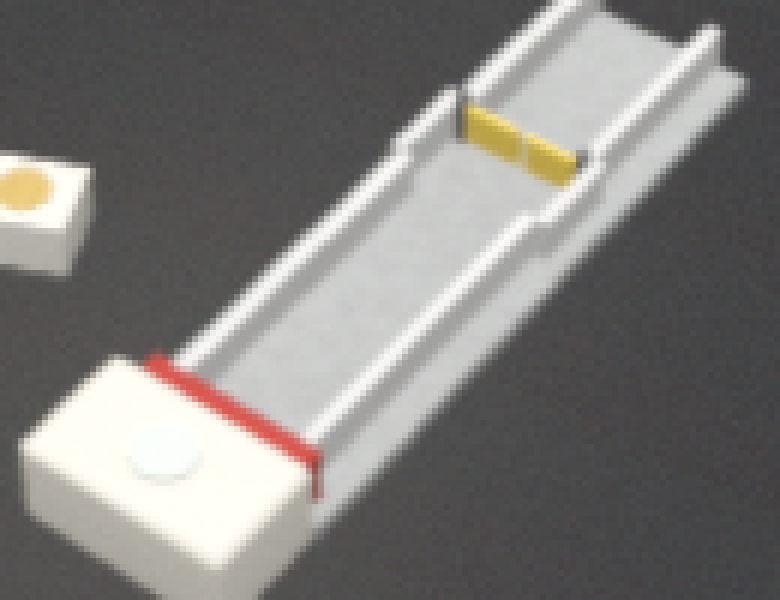

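Run:
```python
from h import *
def s(u,v): return [(u+.5)/6-.5+262,(v+.5)/6-.5+277]
def cr(s,u,v,ox,oy): return [(u+.5)/s-.5+ox,(v+.5)/s-.5+oy]
y,z=.0265,.024
S=[(-.003,-y,z,478,88),(.036,-y,z,405,160),(.165,-y,z,186,362),(-.09,y,z,714,30),(-.002,y,z,600,152),(.036,y,z,528,224),(.165,y,z,312,446),(0,0,.022,524,136)]
o=[("scene",[a,b,c],s(u,v)) for a,b,c,u,v in S]
L=[(-.09,y,35,54),(-.001,y,215,66),(.036,y,300,73),(.165,y,570,90),(-.09,-y,25,160),(-.001,-y,208,173),(.036,-y,288,180),(.165,-y,564,197)]
o2=[("top",[x,yy,z],cr(6,u,v,290,198)) for x,yy,u,v in L]
for k in(o,o2,o+o2):
    r,e=fit(k,[.61,-.04,-1.63]); print(r,e); 
    for n,l,uv in k: print(np.round(proj(n,T2(*r,l))[0]-uv,2),end=" ")
    print()
```

```text
[ 0.61213324 -0.03759173 -1.62781117] 1.7981366746507206
[-1.01  1.27] [ 0.83 -0.79] [-0.33  1.8 ] [ 0.79 -0.79] [-1.49  0.75] [ 0.65 -1.11] [-0.32 -0.1 ] [ 0.47 -0.41] 
[ 0.61329221 -0.0383415  -1.63844207] 0.7733016079557729
[-0.2  -0.17] [ 0.77 -0.01] [-0.52 -0.28] [-0.67  0.03] [0.05 0.16] [0.75 0.16] [ 0.38 -0.1 ] [-0.45  0.22] 
[ 0.61291062 -0.03801181 -1.63423882] 1.8012914221527012
[-0.76  1.47] [ 0.99 -0.63] [-0.5  1.8] [ 1.18 -0.42] [-1.31  1.05] [ 0.73 -0.85] [-0.6   0.02] [ 0.68 -0.16] [-0.36  0.08] [0.62 0.12] [-0.67 -0.2 ] [-0.81 -0.08] [-0.04  0.42] [0.67 0.3 ] [ 0.31 -0.02] [-0.51  0.11]
```

```bash
sed -i 's/^LANE=.*/LANE=np.array([.6125,-.038]); LA=-1.633/' h.py
python3 - <<'E'
from h import *
robot.move_to([.45,.05,.30],O(0.0)) 
m={}
for n in("scene","top"):
    im=vision.grab_frame(n); m[n]=hullmask(im,n,proj(n,[.633,.196,.02])[0],(100,110,60),(125,255,255),22)
    print(n,boxfit({n:m[n]},[.633,.196],z0=.006), np.degrees(0))
E
```

```text
scene (np.float64(0.631740288426857), np.float64(0.19673581328456718), np.float64(-0.29237991903676547), np.float64(0.18743621725819254)) 0.0
top (np.float64(0.6260406282359534), np.float64(0.20983515571056086), np.float64(2.152703203859692), np.float64(2.6763392857142856)) 0.0
```

```bash
cat >> h.py <<'E'
def ln(x,y=0): return LANE+rot(LA,(x,y))
E
python3 - <<'E'
from h import *
H=np.pi/2; r=[.6325,.1965]
fingers.gripper_to(0.45)
robot.move_to([*r,.16],O(-.31+H))
print(robot.line_to([*r,.058],velocity=.08,f_stop=6)); say("at bar")
fingers.gripper_to(0,force=40); say("grip")
robot.line_to([*r,.13],velocity=.08); say("lift")
robot.line_to([*ln(-.05),.13],O(LA+H),velocity=.12); robot.pause(.4)
robot.line_to([*ln(-.05),.085],velocity=.05); robot.pause(.3); say("over entry")
f=vision.grab_frame("scene"); g=vision.grab_frame("top")
im=np.zeros((600,800,3),np.uint8); im[:480,:480]=cv2.resize(f[230:310,310:390],(480,480),interpolation=3); im[:300,482:782]=cv2.resize(g[190:250,275:335],(300,300),interpolation=3)
cv2.imwrite("pics/entry.png",im[:,:,::-1])
E
```

```text
False
at bar t 36.9 pos [0.6331 0.1966 0.0588] F [0.2 0.  0.3] gap 0.448
grip t 37.3 pos [0.6325 0.1965 0.058 ] F [-0.1 -0.1  0.3] gap -0.003
lift t 38.4 pos [0.6319 0.1965 0.1292] F [-0.3  0.5  0.4] gap 0.002
over entry t 41.8 pos [0.6158 0.0119 0.0853] F [0.2 0.5 0.8] gap -0.003
```

View pics/entry.png

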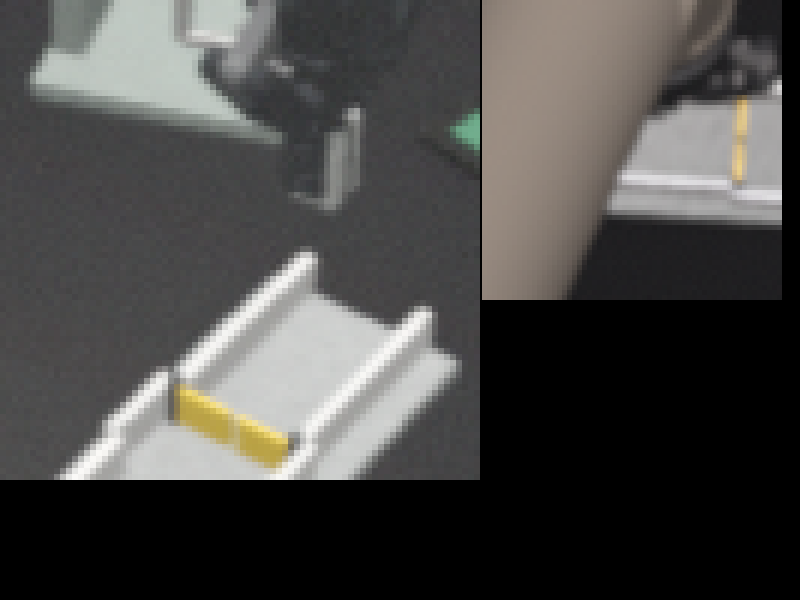

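Run:
```python
from h import *
robot.line_to([*ln(-.05),.2],velocity=.15)
robot.move_to([.45,.02,.30],O(0.0)); say()
for n in("scene","top"):
    im=vision.grab_frame(n)
    for s,c,m in blobs(mask(im,(100,110,60),(125,255,255)),25): print(n,s,c.round(1),back(n,c,.02))
    if n=="scene": cv2.imwrite("pics/now.png",im[:,:,::-1])
    else: cv2.imwrite("pics/nowt.png",im[:,:,::-1])
print(proj("scene",[[.6325,.1965,.018],[.6325,.1965,.064]]),proj("top",[.6325,.1965,.018]))
print(recognise("ref_center","scene")[:2],recognise("ref_bar","top")[:2])
a=cv2.imread("pics/seat.png");
```

```text
t 43.6 pos [0.4503 0.0209 0.2995] F [-0.6  1.   0.1] gap -0.0
scene [444  93  12  51 344] [448.2 119.8] [0.43086163 0.96389509]
scene [471  92   8  29 102] [474.1 103.5] [0.45696495 1.15773012]
scene [431 103   8  29 136] [434.2 115.6] [0.37324944 0.97161486]
scene [459 102   9  30 121] [462.9 114. ] [0.45689574 1.04116127]
scene [361 144  20  17  48] [369.1 152.8] [0.3135286  0.58702302]
scene [395 243  21  15 190] [404.8 250. ] [0.6364664 0.1866402]
top [236 209  16   9  62] [243.3 213.6] [0.62486785 0.19804522]
top [147 232  46  41 206] [161.  246.4] [0.52908482 0.42670574]
top [  0 249  29  15 263] [ 12.9 256.6] [0.49897014 0.83595755]
[[405.05690618 248.0397947 ]
 [406.76695754 233.03282347]] [[244.01803959 211.23383829]]
[{'rect': [405.8, 241.8, 20.5, 35.6], 'p': 0.64}, {'rect': [342.6, 204.6, 15.7, 69.2], 'p': 0.52}] [{'rect': [243.3, 209.2, 21.7, 19.7], 'p': 0.76}, {'rect': [178.4, 257.2, 59.6, 46.2], 'p': 0.58}]
```

Run:
```python
from h import *
print(robot.tip_reach)
for z in(.055,.068,.085,.1): print(z,proj("scene",[.6158,.0119,z]))
f=cv2.imread("pics/now.png"); g=cv2.imread("pics/nowt.png")
im=np.zeros((480,800,3),np.uint8); im[:480,:400]=cv2.resize(f[190:286,365:445],(400,480),interpolation=3); im[:400,400:]=cv2.resize(g[175:255,205:285],(400,400),interpolation=3)
cv2.imwrite("pics/ref.png",im)
```

```text
0.017
0.055 [[362.69850301 275.51575685]]
0.068 [[362.93794722 271.0274355 ]]
0.085 [[363.25612278 265.06331476]]
0.1 [[363.54174091 259.70947478]]
```

View pics/ref.png

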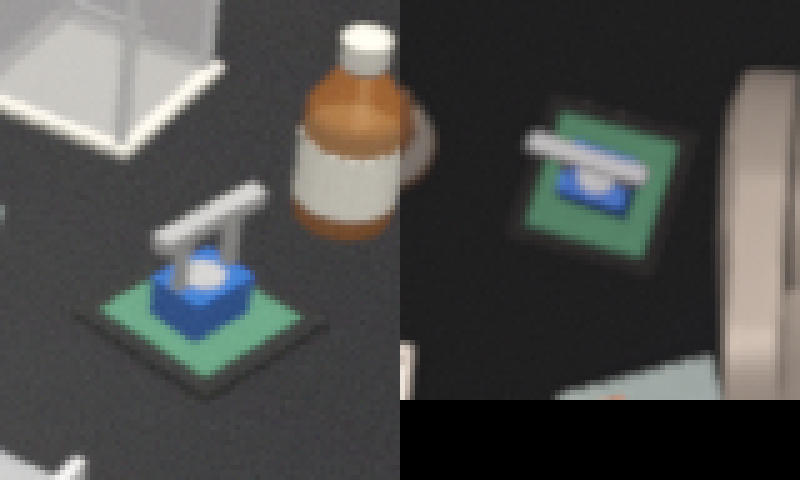

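Run:
```python
from h import *
fingers.gripper_to(0)
p=[.50,.02]
robot.move_to([*p,.10],O(0)); 
robot.line_to([*p,.03],velocity=.08,f_stop=6); say()
print(robot.line_to([*p,-.012],velocity=.02,f_stop=5)); say("touch")
robot.line_to([*p,.06])
```

```text
t 45.9 pos [0.5005 0.0198 0.0304] F [-0.7 -0.2  0.2] gap -0.002
True
touch t 47.7 pos [ 0.5     0.02   -0.0103] F [-0.1 -0.4  4.4] gap -0.003
```

Run:
```python
from h import *
H=np.pi/2; r=[.6325,.1965]; DZ=.031
fingers.gripper_to(0.45)
robot.move_to([*r,.13],O(-.31+H))
print(robot.line_to([*r,DZ],velocity=.08,f_stop=6)); say("at bar")
fingers.gripper_to(0,force=40); say("grip")
if robot.current_finger_gap()<.05: raise SystemExit
robot.line_to([*r,.11],velocity=.08); say("lift")
robot.line_to([*ln(-.05),.11],O(LA+H),velocity=.12); robot.pause(.4)
robot.line_to([*ln(-.05),.060],velocity=.05); robot.pause(.3); say("over entry")
f=vision.grab_frame("scene"); cv2.imwrite("pics/e2.png",f[:,:,::-1])
for s,c,m in blobs(mask(f,(100,110,60),(125,255,255)),60): print(s,c)
m={"scene":hullmask(f,"scene",proj("scene",[*ln(-.05),.047])[0],(100,110,60),(125,255,255),22)}
b=boxfit(m,ln(-.05),z0=.035); print(b,"lane local",rot(-LA,np.array(b[:2])-LANE), b[2]-LA)
```

```text
False
at bar t 51.1 pos [0.6331 0.1966 0.0318] F [ 0.5  0.8 -0.4] gap 0.451
grip t 51.5 pos [0.6329 0.1966 0.0316] F [-0.1 -0.4  2.1] gap 0.111
lift t 52.6 pos [0.6319 0.1965 0.1092] F [ 0.5 -0.  -1. ] gap 0.107
over entry t 56.2 pos [0.6158 0.0119 0.0602] F [-0.3  0.5 -1.4] gap 0.106
[444  93  12  51 344] [448.19767442 119.72674419]
[471  92   8  29 100] [474.1  103.57]
[431 103   8  29 136] [434.25735294 115.39705882]
[460 102   8  30 121] [462.88429752 114.27272727]
[351 273  23  16 210] [361.62857143 280.8047619 ]
(np.float64(0.61462139878249), np.float64(0.011671064730007974), np.float64(1.5360920807065215), np.float64(0.2776259273721203)) lane local [-0.04970687 -0.00097043] 3.1690920807065215
```

Run:
```python
from h import *
H=np.pi/2
print(robot.line_to([*ln(-.05,.0005),.0305],velocity=.03,f_stop=5)); say("down")
if robot.current_tool_pos()[2]>.036: raise SystemExit
fingers.gripper_to(.4); robot.line_to([*ln(-.05,.0005),.12],velocity=.12); say("released")
fingers.gripper_to(0)
robot.line_to([*ln(-.098),.12],velocity=.15)
robot.pause(.1); f=vision.grab_frame("scene")
m={"scene":hullmask(f,"scene",proj("scene",[*ln(-.05),.018])[0],(100,110,60),(125,255,255),22)}
b=boxfit(m,ln(-.05),z0=.006); print(b,"lane local",rot(-LA,np.array(b[:2])-LANE), b[2]-LA)
print(robot.line_to([*ln(-.098),.000],velocity=.08,f_stop=4)); say("behind")
```

```text
True
down t 57.1 pos [0.6156 0.012  0.0315] F [-0.4  0.6  3.8] gap 0.107
released t 58.4 pos [0.6154 0.0122 0.1192] F [-0.7  0.5 -0.6] gap 0.399
(np.float64(0.6118534865290541), np.float64(0.01591985191442604), np.float64(0.053514826525277684), np.float64(0.5747365682320801)) lane local [-0.05377538 -0.00399711] 1.6865148265252776
False
behind t 61.1 pos [6.191e-01 5.980e-02 6.000e-04] F [-0.3 -0.4  0.2] gap -0.002
```

Run:
```python
from h import *
for x,fs in((-.03,7),(.05,8),(.11,8),(.135,8)):
    r=robot.line_to([*ln(x),.001],velocity=.05,f_stop=fs); say(x,r,"local",np.round(rot(-LA,np.array(robot.current_tool_pos()[:2])-LANE),4))
    if r: break
f=vision.grab_frame("scene"); cv2.imwrite("pics/p1.png",f[:,:,::-1])
for s,c,m in blobs(mask(f,(100,110,60),(125,255,255)),40): print(s,c)
print(proj("scene",[*ln(.149),.018]))
```

```text
-0.03 False local [-0.0293 -0.0001] t 62.6 pos [ 0.6142 -0.0087  0.0009] F [ 0.4  0.6 -0.4] gap 0.0
0.05 False local [0.0499 0.    ] t 64.3 pos [ 0.6094 -0.0878  0.001 ] F [-0.4 -1.3  0.3] gap -0.003
0.11 False local [0.1098 0.    ] t 65.7 pos [ 0.6057 -0.1476  0.001 ] F [ 0.5  0.9 -0.5] gap -0.002
0.135 True local [0.1151 0.0005] t 66.0 pos [ 0.6058 -0.1529  0.0008] F [-0.5  0.3  4. ] gap 0.005
[444  93  12  51 346] [448.19075145 119.65317919]
[471  92   8  29 102] [474.01960784 103.74509804]
[431 103   8  29 138] [434.26086957 115.41304348]
[460 102   8  30 121] [462.90082645 114.15702479]
[361 144  20  17  42] [368.88095238 152.88095238]
[296 335  23  13  88] [306.94318182 341.84090909]
[[307.37729144 341.83724038]]
```

Run:
```python
from h import *
r=robot.line_to([*ln(.135),.001],velocity=.03,f_stop=12); say(r,"local",np.round(rot(-LA,np.array(robot.current_tool_pos()[:2])-LANE),4))
robot.pause(.2); say(); 
x=rot(-LA,np.array(robot.current_tool_pos()[:2])-LANE)[0]
robot.line_to([*ln(x-.003),.001],velocity=.03); robot.line_to([*ln(x-.003),.10],velocity=.15)
robot.move_to([.45,.10,.25],O(0)); fingers.gripper_to(.7)
for n in("scene","top"):
    f=vision.grab_frame(n); cv2.imwrite(f"pics/q_{n}.png",f[:,:,::-1])
    for s,c,m in blobs(mask(f,(100,110,60),(125,255,255)),40): print(n,s,c)
    for s,c,m in blobs(mask(f,(20,110,100),(32,255,255)),10): print(n,"yel",s,c.round(1))
    for s,c,m in blobs(mask(f,(0,150,60),(4,255,255)),10): print(n,"red",s,c.round(1))
    print(n,"expect ref", proj(n,[[*ln(.149),.018],[*ln(0),.014],[*ln(.133),.03],[*ln(.165),.03]]).round(1).tolist())
for p in((.477,-.1625),(.452,-.274)):
    try:
        m={}
        for n in("top","scene"): m[n]=hullmask(cv2.imread(f"pics/q_{n}.png")[:,:,::-1].copy(),n,proj(n,[*p,.015])[0],*W)
        print(p,[np.round(boxfit({n:m[n]},p),4) for n in m])
    except Exception as e: print(p,e)
for l in("M1_center","M2_center","M3_center"): 
    for n in("top","scene"): print(l,n,[( [round(v) for v in d['rect']],round(d['p'],2)) for d in recognise(l,n)])
say()
```

```text
True local [0.1143 0.0002] t 66.4 pos [ 6.056e-01 -1.521e-01  4.000e-04] F [0.  1.1 2.6] gap 0.001
t 66.6 pos [ 0.6055 -0.1517  0.    ] F [0.9 0.8 1.6] gap 0.001
scene [444  93  12  51 344] [448.19476744 119.80232558]
scene [471  92   8  29 101] [474.05940594 103.44554455]
scene [431 103   8  29 138] [434.24637681 115.52173913]
scene [459 102   9  30 123] [462.88617886 114.09756098]
scene [361 144  20  17  50] [369.34 152.54]
scene [298 333  23  15 131] [307.55725191 340.67938931]
scene yel [339 295  10   9  49] [343.6 298.8]
scene yel [246 298   8   5  29] [249.3 300.2]
scene yel [350 300   8   8  40] [353.2 303.4]
scene red [287 336  28  18  57] [300.5 344.9]
scene expect ref [[307.4, 341.8], [349.3, 301.7], [312.1, 332.9], [302.2, 342.7]]
top [147 231  46  42 206] [161.14563107 246.15048544]
top [  0 249  29  15 264] [ 12.92045455 256.56060606]
top red [384 210   4  24  61] [385.6 221.6]
top expect ref [[377.5, 221.7], [325.7, 218.7], [372.5, 220.3], [383.8, 221.1]]
(0.477, -0.1625) [array([ 0.436 , -0.1624,  1.888 ,  0.057 ]), array([ 0.431 , -0.1609,  1.8813,  0.018 ])]
(0.452, -0.274) [array([ 0.4541, -0.2754,  1.3084,  0.0335]), array([ 0.4501, -0.2727,  1.2858,  0.0254])]
M1_center top []
M1_center scene [([404, 252, 51, 33], 0.58), ([310, 332, 26, 37], 0.17)]
M2_center top [([394, 311, 17, 18], 0.71), ([455, 308, 17, 15], 0.68), ([408, 274, 16, 14], 0.5), ([426, 300, 19, 18], 0.46)]
M2_center scene [([178, 339, 27, 21], 0.88), ([201, 310, 25, 17], 0.88), ([139, 363, 26, 21], 0.83), ([221, 338, 20, 21], 0.7), ([383, 181, 57, 76], 0.18)]
M3_center top [([370, 281, 16, 14], 0.44)]
M3_center scene [([249, 306, 23, 24], 0.55), ([339, 222, 52, 67], 0.38)]
t 69.9 pos [0.45 0.1  0.25] F [-0.2  0.3  0.3] gap 0.703
```

```bash
cat >> h.py <<'E'
H=np.pi/2
def loc(): return rot(-LA,np.array(robot.current_tool_pos()[:2])-LANE)
def norm(a): return (a-LA+H)%np.pi-H+LA
def pick(p,a):
    a=norm(a); fingers.gripper_to(.6,force=40)
    robot.move_to([*p,.10],O(a+H))
    print(robot.line_to([*p,-.006],velocity=.1,f_stop=5)); say("down")
    fingers.gripper_to(0,force=40); say("grip")
    robot.line_to([*p,.11],velocity=.12); say("lift")
def over():
    robot.line_to([*ln(-.05),.11],O(LA+H),velocity=.15); robot.line_to([*ln(-.05),.05],velocity=.1); robot.pause(.3); say("over entry")
    f=vision.grab_frame("scene"); m=hullmask(f,"scene",proj("scene",[*ln(-.05),.065])[0],*W,20)
    b=boxfit({"scene":m},ln(-.05),z0=.053); print(np.round(b,4),"lane local",rot(-LA,np.array(b[:2])-LANE).round(4), norm(b[2])-LA)
def place(dy=0):
    r=robot.line_to([*ln(-.05,dy),.001],velocity=.04,f_stop=5); say("placed",r)
    return robot.current_tool_pos()[2]<.012
def push(x1):
    fingers.gripper_to(.52); robot.line_to([*ln(-.05),.10],velocity=.15); fingers.gripper_to(0)
    robot.line_to([*ln(-.098),.10],velocity=.15); robot.line_to([*ln(-.098),.001],velocity=.1,f_stop=5); say("behind")
    for x,fs in((x1-.015,8),(x1+.02,9),(x1+.02,12)):
        r=robot.line_to([*ln(x),.001],velocity=.05,f_stop=fs); say("push",r,loc().round(4))
    x=loc()[0]; robot.line_to([*ln(x-.003),.001],velocity=.03); robot.line_to([*ln(x-.003),.11],velocity=.15); say("up")
E
python3 - <<'E'
from h import *
pick((.4325,-.161),1.885); 
if robot.current_finger_gap()>.2: over()
E
```

```text
False
down t 72.5 pos [ 0.4331 -0.1613 -0.0055] F [-0.1  0.8  0.6] gap 0.601
grip t 72.8 pos [ 0.4333 -0.1613 -0.0053] F [0.1 0.  3.5] gap 0.364
lift t 74.0 pos [ 0.4318 -0.1605  0.1093] F [-0.5  0.8 -1.1] gap 0.367
over entry t 76.8 pos [0.616  0.0119 0.0506] F [ 0.3 -0.4 -1.4] gap 0.364
[ 0.6344 -0.0071 -0.4554  0.5008] lane local [-0.0322  0.0199] 1.1775867725893896
```

Run:
```python
from h import *
for n in("scene",):
    f=vision.grab_frame(n); e=proj(n,[[*ln(-.05),.08],[*ln(-.05,.02),.056],[*ln(-.05,-.02),.056]]); print(e)
    u,v=e[0].astype(int); g=cv2.cvtColor(f,cv2.COLOR_RGB2HSV)[v-6:v+20,u-18:u+20]
    for r in range(0,26): print(" ".join("%3d"%x for x in g[r,:,2]))
```

```text
[[363.08591295 266.79723254]
 [370.31175262 278.70351876]
 [355.10260949 271.6390673 ]]
 59  68  81  88  82  63  57  60  59  57  61  64  70  71  72  68  66  61  63  58  58  57  57  56  61  63  86 108  87  72  71  66  72  71  71  71  70  70
 59  63  63  66  72  60  62  57  65  62  61  65  74  79  74  65  66  63  59  58  54  61  53  58  59  59  94 121  90  70  69  70  68  70  69  70  71  68
 65  60  59  57  62  57  57  60  59  59  61  63  72  83  78  67  65  60  70  84  65  57  59  59  59  63  93 123  88  75  69  70  71  66  69  72  70  72
 65  58  61  65  62  63  59  59  62  61  61  63  63  71  73  67  63  73 130 171 151 129  85  61  60  60  95 120  82  68  69  71  70  66  68  70  72  70
 68  65  61  69  78  80  71  64  62  66  61  60  62  64  71  66  60  90 182 239 245 237 183 139 102  73  99 121  81  69  70  70  71  67  69  70  69  68
 70  66  60  66  75  79  79  68  61  61  63  60  58  65  65  67  67 102 182 235 242 247 247 244 206 146 125 122  80  68  70  70  70  68  66  69  71  70
 72  67  63  63  68  75  75  72  61  61  61  59  60  64  68  65  69 109 186 234 239 240 248 255 252 
[... 2239 characters left out ...]
 199 196 186 180 175 174 171 165 151 108  80  73  71  73  70  70  71  73  96 146 174 139  83
 72  74 103 153 203 237 243 222 184 163 163 163 173 190 203 208 206 203 198 185 180 180 187 189 166 127 104  84  76  69  74  73 103 168 224 236 206 115
 82 108 170 223 243 239 213 181 163 161 162 172 189 200 205 207 205 205 205 204 202 200 203 204 201 198 185 146 106  84  78 100 172 227 243 226 176 102
109 171 224 245 240 211 175 162 161 161 170 190 203 206 206 205 206 206 206 207 209 208 207 206 204 206 205 200 185 151 134 173 227 247 238 197 151  98
172 224 245 240 212 176 163 160 163 170 189 202 207 208 205 204 207 208 207 207 207 207 207 208 206 206 206 207 204 201 214 238 248 239 204 170 147  94
```

Run:
```python
from h import *
for y in(.0,.002,.004): print(y,proj("scene",[[*ln(-.066,.02+y),.080],[*ln(-.034,.02+y),.080],[*ln(-.066,.02+y),.056],[*ln(-.034,.02+y),.056]]).round(1).tolist())
```

```text
0.0 [[374.8, 266.5], [366.8, 274.2], [374.2, 274.8], [366.3, 282.6]]
0.002 [[375.6, 266.8], [367.6, 274.6], [375.0, 275.2], [367.1, 283.0]]
0.004 [[376.4, 267.2], [368.4, 275.0], [375.8, 275.5], [367.9, 283.4]]
```

Run:
```python
from h import *
if place(): push(.0825)
```

```text
placed False t 78.3 pos [0.6159 0.0118 0.0013] F [-0.2 -0.4 -1.1] gap 0.362
behind t 81.5 pos [0.6193 0.0596 0.0018] F [-0.4 -0.4 -0.7] gap 0.001
push True [-0.0453 -0.0008] t 83.0 pos [0.6145 0.0073 0.0007] F [0.4 0.9 1.2] gap -0.0
push True [ 0.086  -0.0004] t 85.4 pos [ 6.068e-01 -1.239e-01 -1.000e-04] F [0.2 0.2 0.1] gap -0.001
push True [ 0.0857 -0.0009] t 85.6 pos [ 0.6063 -0.1235 -0.0009] F [-0.8  0.6  0.1] gap 0.001
up t 86.8 pos [ 0.6067 -0.12    0.109 ] F [ 0.2 -0.2 -0.5] gap -0.003
```

Run:
```python
from h import *
robot.move_to([.45,.10,.25],O(0))
m={}
for n in("scene","top"):
    f=vision.grab_frame(n); cv2.imwrite(f"pics/r_{n}.png",f[:,:,::-1]); m[n]=hullmask(f,n,proj(n,[.451,-.273,.015])[0],*W)
    for s,c,k in blobs(mask(f,(20,110,100),(32,255,255)),8): print(n,"yel",s,c.round(1))
    for s,c,k in blobs(mask(f,(100,110,60),(125,255,255)),20): print(n,"blue",s,c.round(1))
print([np.round(boxfit({n:m[n]},(.451,-.273)),4) for n in m])
g=cv2.imread("pics/r_top.png"); print(proj("top",[[*ln(x),.03] for x in(.085,.101,.117,.133,.149,.165)]).round(1).tolist())
for d in(-.012,0,.012):
    P=[proj("top",[*ln(x,d),.030])[0] for x in np.arange(.05,.175,.0025)]
    print(d,[(round(50+2.5*i),[int(q) for q in g[int(round(v)),int(round(u))][::-1]]) for i,(u,v) in enumerate(P)])
```

```text
scene yel [339 295  10   9  49] [343.7 298.8]
scene yel [350 300   8   8  40] [353.2 303.4]
scene yel [316 326   5   3   8] [318.  326.9]
scene blue [444  93  12  51 341] [448.2 119.9]
scene blue [471  92   8  29 103] [474.1 103.6]
scene blue [431 103   8  29 137] [434.3 115.4]
scene blue [459 102   9  30 119] [462.9 114.1]
scene blue [361 144  20  17  48] [369.1 152.8]
scene blue [296 336  19  12  70] [305.  342.2]
top blue [147 231  46  42 206] [161.1 246.2]
top blue [  0 249  29  15 263] [ 12.9 256.6]
[array([ 0.4501, -0.2727,  1.2848,  0.025 ]), array([ 0.4541, -0.2755,  1.3094,  0.0345])]
[[355.7, 219.3], [361.3, 219.6], [366.9, 220.0], [372.5, 220.3], [378.1, 220.7], [383.8, 221.1]]
-0.012 [(50, [170, 169, 169]), (52, [171, 171, 171]), (55, [170, 169, 169]), (58, [170, 169, 169]), (60, [172, 171, 171]), (62, [170, 170, 169]), (65, [170, 170, 169]), (68, [168, 167, 167]), (70, [168, 167, 167]), (72, [170, 169, 169]), (75, [171, 170, 169]), (78, [173, 172, 171]), (80, [172, 171, 170]), (82, [170, 169, 169]), (85, [170, 169, 168]), (88, [170, 169, 168]), (90, [170, 168, 168]), (92
[... 2430 characters left out ...]
152, 150]), (102, [203, 191, 183]), (105, [241, 235, 229]), (108, [242, 236, 229]), (110, [238, 227, 212]), (112, [233, 218, 188]), (115, [233, 218, 188]), (118, [231, 213, 178]), (120, [232, 215, 182]), (122, [235, 222, 199]), (125, [240, 232, 221]), (128, [242, 236, 229]), (130, [236, 228, 221]), (132, [184, 180, 194]), (135, [184, 180, 194]), (138, [105, 130, 193]), (140, [80, 118, 195]), (142, [92, 124, 193]), (145, [159, 164, 191]), (148, [161, 162, 179]), (150, [163, 162, 169]), (152, [183, 181, 188]), (155, [183, 181, 188]), (158, [184, 183, 192]), (160, [158, 164, 192]), (162, [109, 131, 195]), (165, [131, 110, 175]), (168, [177, 73, 101]), (170, [185, 56, 51]), (172, [171, 68, 63])]
```

Run:
```python
from h import *
pick((.451,-.2733),1.29)
if robot.current_finger_gap()<.2: raise SystemExit
try: over()
except Exception as e: print(e)
if place(): push(.054)
robot.move_to([.45,.10,.25],O(0)); say()
g=vision.grab_frame("top"); f=vision.grab_frame("scene")
for s,c,k in blobs(mask(f,(20,110,100),(32,255,255)),8): print("yel",s,c.round(1))
for d in(-.012,.012):
    P=[proj("top",[*ln(x,d),.030])[0] for x in np.arange(.05,.175,.0025)]
    print(d,[(round(50+2.5*i),[int(q) for q in g[int(round(v)),int(round(u))]]) for i,(u,v) in enumerate(P)])
```

```text
False
down t 91.3 pos [ 0.4515 -0.2738 -0.0053] F [ 0.  -0.1  0.5] gap 0.6
grip t 91.6 pos [ 0.4516 -0.2738 -0.0052] F [-0.3 -0.1  3.8] gap 0.368
lift t 92.7 pos [ 0.4506 -0.2727  0.1092] F [-0.8 -0.7 -0.5] gap 0.367
over entry t 96.1 pos [0.616  0.0119 0.0506] F [-0.5  0.2 -1.7] gap 0.365
[ 0.6321 -0.0081 -0.425   0.4966] lane local [-0.0311  0.0177] 1.2079776461996738
placed False t 97.5 pos [0.6159 0.0118 0.0013] F [ 0.3  0.  -1. ] gap 0.361
behind t 100.7 pos [0.6193 0.0596 0.0018] F [ 0.2 -0.5 -0. ] gap -0.001
push True [-0.044  -0.0004] t 102.0 pos [0.6148 0.0059 0.0008] F [0.1 1.2 0.3] gap 0.001
push True [ 0.054  -0.0006] t 103.9 pos [ 6.086e-01 -9.190e-02 -4.000e-04] F [-0.  -0.2  0.9] gap -0.003
push True [ 0.0537 -0.0011] t 104.2 pos [ 0.6081 -0.0915 -0.001 ] F [0.3 1.  0.1] gap -0.002
up t 105.3 pos [ 0.6087 -0.0881  0.109 ] F [ 0.4 -0.2 -0.3] gap 0.001
t 106.4 pos [0.4502 0.0993 0.2496] F [-0.2  0.8 -0.8] gap -0.001
yel [339 295  10   9  50] [343.6 298.8]
yel [350 300   8   8  40] [353.2 303.4]
yel [316 326   5   3   8] [318.  326.9]
-0.012 [(50, [171, 170, 170]), (52, [
[... 1619 characters left out ...]
226, 219]), (102, [222, 214, 206]), (105, [240, 234, 228]), (108, [242, 236, 228]), (110, [238, 227, 212]), (112, [233, 218, 189]), (115, [233, 218, 189]), (118, [231, 213, 178]), (120, [231, 215, 182]), (122, [235, 222, 198]), (125, [240, 231, 220]), (128, [242, 236, 229]), (130, [236, 228, 221]), (132, [184, 179, 193]), (135, [184, 179, 193]), (138, [105, 129, 193]), (140, [79, 118, 194]), (142, [93, 124, 193]), (145, [159, 164, 191]), (148, [160, 162, 178]), (150, [164, 161, 170]), (152, [184, 181, 188]), (155, [184, 181, 188]), (158, [184, 183, 192]), (160, [158, 164, 192]), (162, [109, 131, 195]), (165, [131, 110, 175]), (168, [177, 74, 102]), (170, [185, 57, 51]), (172, [171, 68, 62])]
```

Run:
```python
from h import *
for j in((.45,.10,.25),(.45,-.3,.3)):
    robot.move_to(j,O(0))
    for n in("top","scene"):
        f=vision.grab_frame(n)
        print(n,[( [round(v) for v in d['rect']],round(d['p'],2)) for d in recognise("M1_center",n)])
        for s,c,k in blobs(mask(f,*W),60):
            p=back(n,c,.012)
            if s[4]<700 and .25<p[0]<.85 and abs(p[1])<.6: print(s,c.round(),p.round(3))
```

```text
top []
[190 190  10   9  74] [194. 194.] [0.685 0.342]
[388 207  19  30 531] [397. 222.] [ 0.604 -0.244]
[430 222  17  16 210] [438. 229.] [ 0.583 -0.361]
[158 235  32  37 621] [178. 256.] [0.504 0.381]
[165 244  43  39 667] [193. 267.] [0.472 0.336]
[453 259  24  21 392] [465. 269.] [ 0.469 -0.432]
scene [([240, 391, 38, 60], 0.27)]
[319 188  29  13 207] [332. 195.] [0.343 0.318]
[433 195  11  10  92] [438. 199.] [0.608 0.458]
[424 216  22  19 261] [434. 226.] [0.652 0.329]
[169 331  19  10  97] [178. 335.] [ 0.366 -0.313]
[128 353  20  11 112] [137. 358.] [ 0.343 -0.399]
top []
[190 189  10  10  76] [194. 194.] [0.685 0.343]
[388 207  19  30 541] [397. 222.] [ 0.605 -0.244]
[430 222  21  16 223] [438. 230.] [ 0.582 -0.362]
[158 235  32  37 640] [178. 255.] [0.505 0.381]
scene [([325, 321, 22, 15], 0.44)]
[319 188  29  13 205] [332. 195.] [0.343 0.318]
[433 195  11  10  93] [438. 199.] [0.608 0.457]
[424 216  22  19 261] [434. 226.] [0.652 0.329]
[168 331  20  10  91] [177. 335.] [ 0.365 -0.314]
[127 353  21  11 112] [137. 358.] [ 0.343 -0.399]
```

No M1 is present: every white blob is accounted for by the bottle, stop, beaker, column, jar or stand, or is a pink decoy.

Run:
```python
from h import *
print(workorder.close_job())
```

```text
the job is handed in; nothing more can be done
None
```

I handed the job in, with no verdict returned. The reference is against the red stop with M3 and M2 in a gapless row behind it, the gate is closed and the rod is back on its stand. M1 was not on the bench. Run time was about 110 s of the 210 s allowed.

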